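# Rock the angle gauge on a crowned stud to its mark and hold

### The job

Pick up the pendulum angle gauge by its black grip and set it level on top of the crowned stud offcut, over the middle and square across it. Then rock it over on the crown until the swinging pointer comes to rest on the red mark of its dial, and finish while still holding it there with its foot resting on the crown, so that I can scribe the angle. Leave the tape measure, can, glue bottle and small spanner where they are.

Things in the scene. Friction and masses are not known exactly. Their poses are not given: they have to be found in the camera images.
- gauge: Loose pendulum angle gauge, 0.4 kg, 36 x 130 x 180 mm (x, y, z), upright on the bench at the start. From bottom to top: flat aluminium foot 36 x 130 x 14, short neck, round grey housing of diameter 120 and thickness 24 (centre at z = 78, top at 138), black rubber grip 30 x 30 in section from z = 140 to 180. The white dial face looks along -x (back and to the right, seen from the robot). Origin: centre of the foot's underside; y along the foot, z up.
- foot (a point): Centre of the underside of the gauge's foot (the gauge's origin).
- grip (a point): Centre of the gauge's black grip, 160 mm above the foot's underside on the gauge's z axis.
- pointer (a joint): Reading of the swinging black needle with a brass weight, pivoted at the dial's centre, 78 mm above the foot. It hangs straight down by gravity, lightly damped (settles in about 1 s). 0 = points along the gauge's -z; grows as the tip goes towards the gauge's +y end (to the left as one looks at the dial). So when the gauge's top leans towards its own +y by angle a (rotation of -a about its x), the pointer reads +a.
- mark (a joint): Angle (rad) at which the red mark stands on the dial, same zero and sense as the pointer; 0.20 to 0.42, different every time, stiff and fixed during the work. So the gauge's top must lean towards its +y end.
- pointer_tip (a point): Tip of the needle, 52 mm from the pivot, in front of the dial.
- mark_centre (a point): Centre of the red mark, 9 mm wide and 11 mm long, 52 mm from the pivot.
- stud: Light timber offcut 130 x 89 x 60 mm (x, y, z), fixed to the bench by two small steel cleats that reach 30 mm beyond its ends. The top is crowned across y: in the middle a rounding of radius 40 about an axis along x, running into 30 degree slopes on both sides down to 41 mm high edges. A flat foot laid across it rocks on this rounding. Origin: centre of the underside; x along the crown, z up.
- crown (a point): Highest point of the crown at mid length, 60 mm above the bench.
- tape_measure: Black tape measure, 37 x 80 x 69 mm, bystander. Origin: centre of the underside.
- can: Drink can, diameter 66, height 119 mm, bystander. Origin: centre of the underside.
- glue_bottle: White and blue bottle, 43 x 43 x 128 mm, bystander. Origin: centre of the underside.
- wrench_small: Small spanner lying flat, 134 mm long, 9 mm thick, bystander. Origin: centre of the underside.
Mind the look-alikes: they are no part of the job. There is more than one size of the gauge; the job needs the larger.

How it is judged:
By the outcome, as a careful person would: the job done as asked, in the order asked, and still so for the second after the job is handed in, while the arm keeps its last pose, push and grip.
It also fails if it takes over 45 s, if anything falls off the work surface, if the arm or the gripper's body presses on something with over 40 N, if the wrist force passes 120 N, or if a joint passes its speed limit or range.

### The arm

A 7-joint arm with a two-finger parallel gripper is mounted at the origin on a cart in front of the work surface, level with it; the furniture and walls round the work are solid. World frame = base frame: x ahead of the robot, y to its left, z up, the work surface at z = 0. Lengths are in m, angles in rad, forces in N, time in s.
With the tool pointing down it reaches from about 0.35 to 0.9 m from the base axis. Payload 8.1 kg.
Tool frame: the origin (TCP) lies at the very end of the fingers, on their centre line; the grasp point (between the pads) lies 19 mm behind it; z points along the fingers, y is the direction in which the jaws open and shut (so a half turn about z gives the same grasp; the last joint's range is limited). The gripper opens to 85 mm and grips with 20 to 120 N. Pads are 22 mm wide; open, the fingers measure 114 mm over their backs; the gripper's body (76 mm by 85 mm) begins 54 mm behind the grasp point. The pads swing forward as they close: fully open they stand 13 mm farther back than shut.
Start: joints at [1.095, 0.434, 0.025, 1.573, -0.012, 1.134, -0.075], TCP at [0.228, -0.582, 0.231] pointing down, gripper open.
Joint ranges: [-2.62, 2.62], [-0.44, 2.09], [-1.27, 1.32], [0.08, 2.57], [-1.32, 4.46], [0.12, 2], [-2.74, 2.74]. Speed limits (rad/s): [2.22, 2.22, 3.01, 3.01, 3.14, 3.14, 3.14].

### API

Orientations are given as a rotation vector (axis times angle).
In Python, from plant import ctrl gives the robot as it stands. The module is installed in compiled form; this text tells all that it offers.
- The arm moves only by the tool jog_arm, never from a script. Its argument "commands" is a list of rows, each an object with "translation": the shift along the tool's x, y, z in cm, a list of three; "dr": the turn, a rotation vector about the tool's x, y, z in rad, a list of three; "fingers": the opening, from 0 (shut) to 1 (fully open). A call has 1 to 12 rows; each row is the pose to reach, as a shift and turn from the pose commanded when the call began, along the tool's axes at that moment; what a row does not reach only later rows make up. A row lasts 1/12 s, in which the tool goes at most 41.7 mm and 7.16 degrees, less where a joint would pass 70% of its speed; a pose out of reach is approached as far as the arm can. A call with a gripper value outside its range is refused whole. The fingers move at their own pace and stop on an object; the grip force is fixed at half the most. Time passes only in rows, so rows that repeat a pose let the fingers close. It gives the time, the measured TCP pose, the force and the opening at its end, in the units of the state.
- ctrl.observe(): the state, without advancing time (a new reading comes with each control period).
- ctrl.read_camera(name): name is "scene" or "top" or "wrist"; returns (picture, depth): 384x512x3 uint8, blue, green, red; 384x512 float32, m along the optical axis (not along the pixel's ray), 0 where there is no reading.
- ctrl.get_calibration(name): a dict with "intrinsics" (3x3 intrinsics, pixels), "cam_to_world" (4x4, takes a point from camera to world coordinates); the wrist camera has in their place "mount" (4x4, takes a point from camera to tool coordinates, whose origin is the TCP and whose axes are the flange's). Camera axes: x right, y down, z forward; pixel columns grow to the right and rows downward; lengths in m; the calibration is good to about 2 mm. The wrist camera is an equidistant fisheye: a pixel r from the principal point sees the ray r / f radians off the axis. A picture is of the moment at which its call begins: read the wrist's pose just before it. get_calibration takes no time and is no camera call.
- ctrl.sign_off(): hands the job in, once; it reports no verdict.
The state is a dict: "t": time; "joints": joint angles; "qd": joint speeds; "effort": joint torques, N m; "tool_pos": TCP position; "tool_rot": TCP orientation; "force": force on the tool from outside, world axes, zero at the start; "torque": the same for the moment, N m; "opening": finger opening in m.
Only numpy, scipy, OpenCV 4.12 (cv2) and the standard library are available. Lean on these libraries where they do the work, as an engineer would, in place of code of your own. Each camera call takes 0.05 s, during which the arm holds its last target. There are 200 camera calls.

## Working session

There is one attempt and no reset: what is moved stays moved. The work goes in short steps, Python scripts to look and compute and a tool call to move; the robot and the scene stay as the last step left them, time stands still between calls to the robot, and variables do not carry over. Pictures are saved under pics/ and viewed, about 8 in all and at most 12, crops included, and the job is handed in when it is done.

Besides the shell and the picture viewer there is one more tool, called after ">>>" as a command line: name --argument value ..., lists and objects as JSON in quotes. jog_arm: Moves the arm, as the interface text tells. Its arguments: {"type":"object","properties":{"commands":{"type":"array"}},"required":["commands"]}

```bash
mkdir -p pics; cat > h.py <<'E'
import numpy as np, cv2
from plant import ctrl
from scipy.spatial.transform import Rotation as R
def cloud(name):
    im,d=ctrl.read_camera(name); c=ctrl.get_calibration(name); K=np.array(c["intrinsics"]);T=np.array(c["cam_to_world"])
    v,u=np.mgrid[:d.shape[0],:d.shape[1]]
    p=np.stack([(u-K[0,2])/K[0,0]*d,(v-K[1,2])/K[1,1]*d,d],-1)
    P=p@T[:3,:3].T+T[:3,3]; P[d==0]=np.nan
    return im,d,P,K,T
E
python3 - <<'E'
from h import *
print(ctrl.observe())
for n in("scene","top"):
    im,d,P,K,T=cloud(n); cv2.imwrite(f"pics/{n}0.png",im); np.savez(f"{n}0.npz",im=im,P=P,K=K,T=T); print(n,K,T)
E
```

```text
{'t': 0.0, 'joints': array([ 1.09540272,  0.43526146,  0.02499772,  1.57406607, -0.01159391,
        1.1339987 , -0.07511448]), 'qd': array([ 3.38361253e-04, -4.66384985e-05,  1.58988155e-04, -9.36129712e-04,
       -3.14478132e-04, -1.94788116e-04, -8.90993206e-04]), 'effort': array([ 6.41716065e-05, -6.70472717e+01,  1.02572456e+00, -3.16202724e+01,
        1.57689827e-02,  1.25477230e-02,  1.66692695e-05]), 'tool_pos': array([ 0.22739131, -0.5816412 ,  0.23051435]), 'tool_rot': array([-3.08570831e+00, -5.81755314e-01,  7.07902173e-04]), 'force': array([0.15198337, 0.1895183 , 0.99439283]), 'torque': array([-0.05253783,  0.01078059,  0.02185014]), 'opening': 0.08520705123519463}
scene [[458.93415375   0.         252.54633233]
 [  0.         458.93415375 192.3982337 ]
 [  0.           0.           1.        ]] [[-0.81777437 -0.28053557  0.50253843 -0.08252142]
 [-0.57528783  0.37264371 -0.728135    0.92309746]
 [ 0.01699998 -0.88455438 -0.46612717  0.70109044]
 [ 0.          0.          0.          1.        ]]
top [[405.52080214   0.         249.46677605]
 [  0.         405.52080214 192.369178  ]
 [  0.           0.           1.        ]] [[-3.09519623e-03 -9.94699759e-01  1.02775526e-01  4.24473735e-01]
 [-9.99980751e-01  2.52608520e-03 -5.66711098e-03 -8.89836007e-05]
 [ 5.37745419e-03 -1.02791088e-01 -9.94688431e-01  1.55787854e+00]
 [ 0.00000000e+00  0.00000000e+00  0.00000000e+00  1.00000000e+00]]
```

View pics/scene0.png

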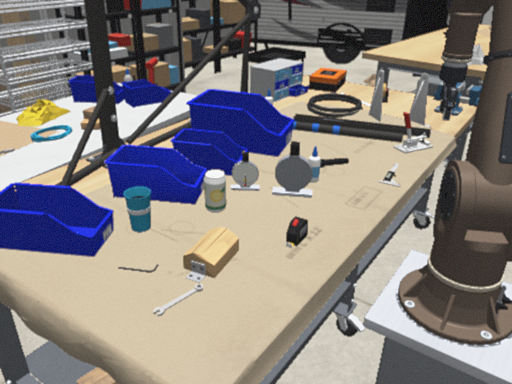

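View pics/top0.png

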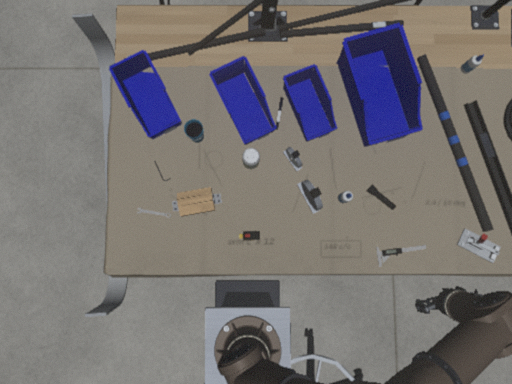

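Candidates for the gauge: the large one at scene (293,172) / top (312,193), and the small look-alike at scene (245,172) / top (294,157). The stud is at scene (212,250) / top (196,202). Next I'll crop and measure.

```bash
python3 - <<'E'
from h import *
s=np.load("scene0.npz");t=np.load("top0.npz")
a=cv2.resize(s["im"][130:210,215:335],None,fx=5,fy=5,interpolation=2)
b=cv2.resize(t["im"][140:240,150:370],(600,273),interpolation=2)
cv2.imwrite("pics/crop1.png",np.vstack([cv2.copyMakeBorder(a[:320],0,0,0,0,0),b]))
def rep(P,box,zlo,zhi,lab):
    r0,r1,c0,c1=box; Q=P[r0:r1,c0:c1].reshape(-1,3); Q=Q[(Q[:,2]>zlo)&(Q[:,2]<zhi)]
    if len(Q)<5: print(lab,len(Q));return
    Q=Q.astype(np.float32); rr=cv2.minAreaRect(Q[:,:2].copy()*1000)
    print(lab,len(Q),"mean",Q.mean(0).round(4),"rect",np.round(rr[0],1),np.round(rr[1],1),round(rr[2],1),"zmax",Q[:,2].max().round(3), "z pct",np.percentile(Q[:,2],[5,50,95]).round(4))
T=t["P"];S=s["P"]
for nm,P,g in(("top",T,(170,225,290,335)),("scene",S,(130,205,268,313))):
    rep(P,g,.15,.2,nm+" grip"); rep(P,g,.006,.02,nm+" foot"); rep(P,g,.03,.135,nm+" housing")
rep(T,(140,175,280,310),.004,.2,"small top")
st=(180,225,165,228)
rep(T,st,.03,.08,"stud top");rep(T,st,.055,.08,"stud crown"); rep(T,st,.003,.03,"cleats")
rep(S,(220,290,180,245),.03,.08,"stud sc");rep(S,(220,290,180,245),.055,.08,"crown sc")
rep(T,(225,245,235,265),.02,.1,"tape");rep(T,(185,207,335,357),.02,.2,"glue")
rep(T,(145,170,240,262),.02,.2,"white can");rep(T,(115,145,182,206),.02,.2,"teal can")
rep(T,(200,222,130,175),.003,.03,"spanner");rep(T,(20,150,335,425),.02,.3,"bin")
E
```

```text
top grip 86 mean [ 0.5665 -0.2333  0.1787] rect [ 567.5 -235.4] [27.5 30.3] 26.3 zmax 0.189 z pct [0.1608 0.181  0.186 ]
top foot 408 mean [ 0.5659 -0.2456  0.0094] rect [ 568. -249.] [170.1 209.2] 88.6 zmax 0.02 z pct [0.0061 0.008  0.0173]
top housing 259 mean [ 0.5649 -0.2301  0.1002] rect [ 567.9 -235.1] [117.8  25. ] 28.0 zmax 0.135 z pct [0.0447 0.1086 0.1326]
scene grip 122 mean [ 0.5588 -0.2283  0.1695] rect [ 561.5 -235.1] [29.2 35.4] 24.5 zmax 0.184 z pct [0.1526 0.1709 0.1824]
scene foot 361 mean [ 0.6128 -0.3158  0.013 ] rect [ 708.  -463.3] [168.8 661.4] 28.6 zmax 0.02 z pct [0.0065 0.0138 0.0181]
scene housing 1462 mean [ 0.6197 -0.3056  0.0784] rect [ 704.7 -435. ] [136.3 540.1] 37.8 zmax 0.135 z pct [0.0356 0.0779 0.127 ]
small top 534 mean [ 0.7151 -0.1799  0.0382] rect [ 723.2 -184.3] [113.4 135.1] 89.0 zmax 0.141 z pct [0.0044 0.0096 0.1305]
stud top 851 mean [0.5473 0.193  0.054 ] rect [548.8 193.4] [ 89.1 133.1] 9.8 zmax 0.07 z pct [0.0409 0.0552 0.0645]
stud crown 434 mean [0.5491 0.195  0.0601] rect [552.4 195.5] [ 70.6 130.6] 10.3 zmax 0.07 z pct [0.0554 0.06 
[... 368 characters left out ...]
65 mean [ 0.4207 -0.0131  0.0576] rect [421.7 -14. ] [37.  59.7] 0.1 zmax 0.076 z pct [0.0396 0.0602 0.0683]
glue 144 mean [ 0.5606 -0.3587  0.0806] rect [ 562.1 -364.1] [40.2 39.3] 86.4 zmax 0.134 z pct [0.0309 0.0856 0.1207]
white can 313 mean [ 0.6995 -0.0127  0.1066] rect [704.7 -12.8] [62.7 64.7] 7.6 zmax 0.131 z pct [0.0444 0.1162 0.1243]
teal can 360 mean [0.8088 0.1962 0.0893] rect [808.7 196.5] [71.  66.5] 0.4 zmax 0.123 z pct [0.0626 0.0883 0.1147]
spanner 574 mean [0.5149 0.3639 0.0067] rect [516.2 364.3] [170.4  80.8] 89.9 zmax 0.017 z pct [0.0032 0.0061 0.0123]
bin 5276 mean [ 1.026  -0.5037  0.1025] rect [1013.  -515.4] [359.9 523.4] 88.5 zmax 0.191 z pct [0.0264 0.0982 0.1838]
```

View pics/crop1.png

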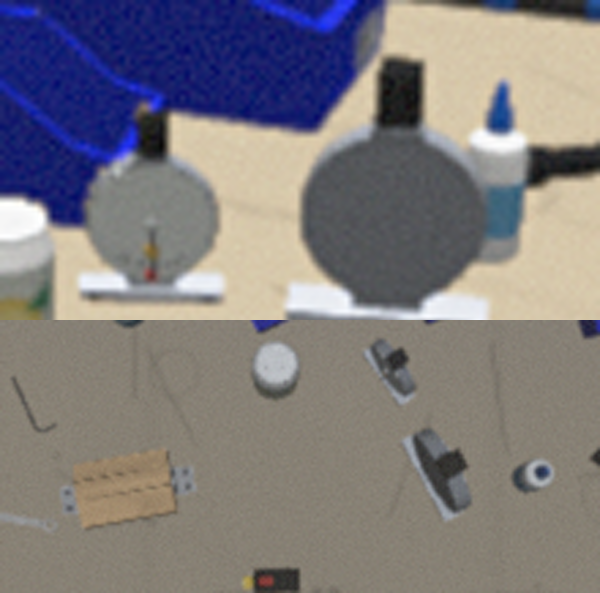

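The crop confirms the big gauge at scene (293,172): it shows its grey back to the scene camera and has a black grip on top. The small one has its dial showing and is the decoy. If I turn the gauge about 162° onto the stud, its dial will face the scene camera. The jaws will close along the gauge's y.

```bash
cat >> h.py <<'E'
def toolR(yaw, lean=0):
    """tool y at world yaw(deg), z down; lean: tool top leans toward tool-y heading by lean rad"""
    y=np.radians(yaw); ty=np.array([np.cos(y),np.sin(y),0]); tz=np.array([0,0,-1.])
    M=np.stack([np.cross(ty,tz),ty,tz],1)
    ax=np.cross([0,0,1.],ty)
    return R.from_rotvec(ax*lean)*R.from_matrix(M)
def go(pos,Rt):
    o=ctrl.observe(); Rc=R.from_rotvec(o["tool_rot"])
    print("t",round(o["t"],2),"at",o["tool_pos"].round(4),"F",o["force"].round(1),"open",round(o["opening"],4))
    print("  trans cm",(Rc.inv().apply(np.array(pos)-o["tool_pos"])*100).round(2),"dr",(Rc.inv()*Rt).as_rotvec().round(4))
E
python3 - <<'E'
from h import *
s=np.load("scene0.npz");t=np.load("top0.npz")
P=t["P"][170:225,290:335].reshape(-1,3);
for lo,hi in((.1,.15),(.12,.15),(.165,.2)):
    Q=P[(P[:,2]>lo)&(P[:,2]<hi)][:,:2]; c=Q.mean(0); w,v=np.linalg.eigh(np.cov(Q.T)); print(c,np.degrees(np.arctan2(v[1,1],v[0,1])))
# foot by brightness in top image
im=t["im"][170:225,290:335]; g=im.min(2); m=(g>150); z=P.reshape(55,45,3); 
Q=z[m&(z[...,2]<.03)][:,:2].astype(np.float32)*1000; print("foot",len(Q),cv2.minAreaRect(Q)) 
# stud by colour: top face, rect at edges
go([.567,-.235,.25],toolR(-152)); print(ctrl.observe()["joints"])
im,d=ctrl.read_camera("wrist"); cv2.imwrite("pics/w0.png",im)
E
```

```text
[ 0.56477992 -0.23388259] -152.22148955116384
[ 0.56783493 -0.23373284] -151.08678985689858
[ 0.5669237  -0.23440801] 127.93524854937965
foot 30 ((562.1368408203125, -225.07852172851562), (126.39628601074219, 10.991053581237793), 28.407468795776367)
t 0.1 at [ 0.2275 -0.5817  0.2306] F [ 0.9  0.2 -0.4] open 0.0854
  trans cm [ 44.25 -19.92  -1.92] dr [-1.1000e-03  1.1000e-03  1.4549e+00]
[ 1.09535257  0.4351584   0.02495556  1.57398192 -0.01160495  1.13400276
 -0.07507937]
```

>>> jog_arm --commands '[{"translation": [22, -10, -2], "dr": [0, 0, 0.7], "fingers": 1}, {"translation": [22, -10, -2], "dr": [0, 0, 0.7], "fingers": 1}, {"translation": [22, -10, -2], "dr": [0, 0, 0.7], "fingers": 1}, {"translation": [22, -10, -2], "dr": [0, 0, 0.7], "fingers": 1}, {"translation": [22, -10, -2], "dr": [0, 0, 0.7], "fingers": 1}, {"translation": [44.25, -19.9, -2], "dr": [0, 0, 1.455], "fingers": 1}, {"translation": [44.25, -19.9, -2], "dr": [0, 0, 1.455], "fingers": 1}, {"translation": [44.25, -19.9, -2], "dr": [0, 0, 1.455], "fingers": 1}, {"translation": [44.25, -19.9, -2], "dr": [0, 0, 1.455], "fingers": 1}, {"translation": [44.25, -19.9, -2], "dr": [0, 0, 1.455], "fingers": 1}, {"translation": [44.25, -19.9, -2], "dr": [0, 0, 1.455], "fingers": 1}, {"translation": [44.25, -19.9, -2], "dr": [0, 0, 1.455], "fingers": 1}]'

```text
t: 1.15
tool_pos: [0.566, -0.2362, 0.2512]
tool_rot: [2.693, -1.618, -0.0]
force: [0.1, 0.2, -0.1]
opening: 0.0855
```

>>> jog_arm --commands '[{"translation": [0, 0, 0], "dr": [0, 0, 0], "fingers": 1}, {"translation": [0, 0, 0], "dr": [0, 0, 0], "fingers": 1}]'

```text
t: 1.32
tool_pos: [0.5669, -0.2342, 0.2505]
tool_rot: [-2.703, 1.601, 0.002]
force: [-0.3, -0.5, -0.3]
opening: 0.0852
```

```bash
python3 - <<'E'
from h import *
go([.567,-.2345,.144],toolR(-151.8)); print(ctrl.observe()["joints"].round(3))
im,d=ctrl.read_camera("wrist"); cv2.imwrite("pics/w1.png",im); c=ctrl.get_calibration("wrist"); print(c)
E
```

```text
t 1.32 at [ 0.5669 -0.2342  0.2505] F [-0.3 -0.5 -0.3] open 0.0852
  trans cm [4.000e-02 1.000e-02 1.065e+01] dr [0.     0.0013 0.0092]
[ 0.191  0.401  0.164  1.584 -0.07   1.163 -2.27 ]
{'intrinsics': array([[297.31863964,   0.        , 255.95968316],
       [  0.        , 297.31863964, 187.31597751],
       [  0.        ,   0.        ,   1.        ]]), 'mount': array([[ 4.55897079e-04, -9.52111790e-01, -3.05749787e-01,
         7.93460104e-02],
       [ 9.99999803e-01,  3.02484748e-04,  5.49134298e-04,
         5.82128806e-04],
       [-4.30352592e-04, -3.05749977e-01,  9.52111740e-01,
        -1.43439440e-01],
       [ 0.00000000e+00,  0.00000000e+00,  0.00000000e+00,
         1.00000000e+00]])}
```

View pics/w1.png

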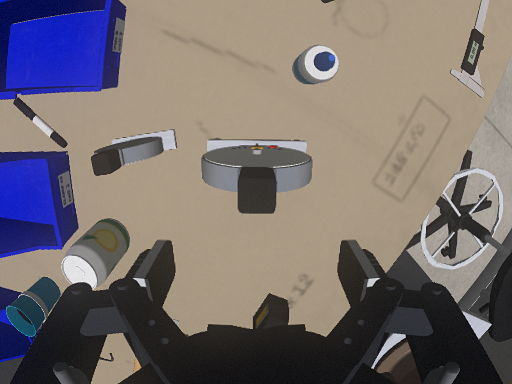

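The wrist view shows the grip centred between the jaws at (257,190). The red mark is right of centre at (273,146), which is the gauge's +y side, as expected. Going down to grasp.

>>> jog_arm --commands '[{"translation": [0, 0, 4], "dr": [0, 0, 0.009], "fingers": 1}, {"translation": [0, 0, 8], "dr": [0, 0, 0.009], "fingers": 1}, {"translation": [0, 0, 10.6], "dr": [0, 0, 0.009], "fingers": 1}, {"translation": [0, 0, 10.6], "dr": [0, 0, 0.009], "fingers": 1}, {"translation": [0, 0, 10.6], "dr": [0, 0, 0.009], "fingers": 1}, {"translation": [0, 0, 10.6], "dr": [0, 0, 0.009], "fingers": 0.2}, {"translation": [0, 0, 10.6], "dr": [0, 0, 0.009], "fingers": 0.2}, {"translation": [0, 0, 10.6], "dr": [0, 0, 0.009], "fingers": 0.2}, {"translation": [0, 0, 10.6], "dr": [0, 0, 0.009], "fingers": 0.2}, {"translation": [0, 0, 10.6], "dr": [0, 0, 0.009], "fingers": 0}, {"translation": [0, 0, 10.6], "dr": [0, 0, 0.009], "fingers": 0}, {"translation": [0, 0, 10.6], "dr": [0, 0, 0.009], "fingers": 0}]'

```text
t: 2.37
tool_pos: [0.5662, -0.2379, 0.1464]
tool_rot: [-2.691, 1.62, -0.004]
force: [1.4, 0.2, 5.8]
opening: 0.0294
```

>>> jog_arm --commands '[{"translation": [0, 0, 0], "dr": [0, 0, 0], "fingers": 0}, {"translation": [0, 0, 0], "dr": [0, 0, 0], "fingers": 0}, {"translation": [0, 0, 0], "dr": [0, 0, 0], "fingers": 0}, {"translation": [0, 0, 0], "dr": [0, 0, 0], "fingers": 0}, {"translation": [0, 0, 0], "dr": [0, 0, 0], "fingers": 0}, {"translation": [0, 0, 0], "dr": [0, 0, 0], "fingers": 0}]'

```text
t: 2.87
tool_pos: [0.5662, -0.2379, 0.1464]
tool_rot: [-2.691, 1.62, -0.004]
force: [1.2, 1.6, 6.1]
opening: 0.0293
```

```bash
python3 - <<'E'
from h import *
go([.567,-.2345,.284],toolR(-151.8))
im,d=ctrl.read_camera("wrist"); np.savez("w2.npz",im=im,d=d); cv2.imwrite("pics/w2.png",cv2.resize(im[90:240,160:360],None,fx=4,fy=4,interpolation=2))
E
```

```text
t 2.87 at [ 0.5662 -0.2379  0.1464] F [1.2 1.6 6.1] open 0.0293
  trans cm [ -0.24  -0.25 -13.76] dr [-0.0018 -0.0016 -0.0054]
```

View pics/w2.png

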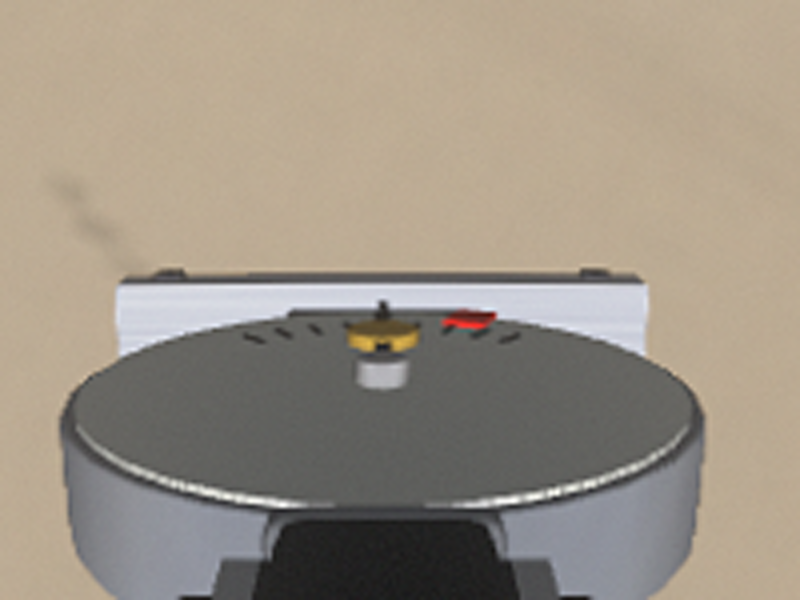

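The grip is held (opening 29 mm) and the dial is visible: pointer tip at crop (383,305), red mark at crop (470,320). Next I'll work out the mark angle by casting rays onto the dial plane.

```bash
cat >> h.py <<'E'
def wray(u,v):
    c=ctrl.get_calibration("wrist");K=c["intrinsics"];M=np.array(c["mount"])
    x=(u-K[0][2])/K[0][0];y=(v-K[1][2])/K[1][1];r=np.hypot(x,y)
    d=np.array([x/r*np.sin(r),y/r*np.sin(r),np.cos(r)]) if r>0 else np.array([0,0,1.])
    return M[:3,3],M[:3,:3]@d
def onx(u,v,X):
    o,d=wray(u,v); return o+d*(X-o[0])/d[0]
def redmark(im):
    b,g,r=[im[...,i].astype(int) for i in range(3)]
    m=((r-np.maximum(b,g))>60).astype(np.uint8); m[:90]=0;m[240:]=0;m[:,:180]=0;m[:,340:]=0
    n,l,st,ce=cv2.connectedComponentsWithStats(m); i=1+np.argmax(st[1:,4]); w=(l==i)*(r-np.maximum(b,g)); v,u=np.nonzero(w); ww=w[v,u]
    return (u*ww).sum()/ww.sum(),(v*ww).sum()/ww.sum(),st[i]
def brass(im):
    b,g,r=[im[...,i].astype(int) for i in range(3)]
    m=((r-b>70)&(g-b>40)).astype(np.uint8); m[:90]=0;m[240:]=0;m[:,:180]=0;m[:,340:]=0
    v,u=np.nonzero(m); return u.mean(),v.mean(),len(u)
E
python3 - <<'E'
from h import *
im=np.load("w2.npz")["im"];d=np.load("w2.npz")["d"]
u,v,s=redmark(im); print("red",u,v,s); bu,bv,n=brass(im); print("brass",bu,bv,n)
for X in(.010,.012,.014):
    p=onx(u,v,X); t=onx(255.7,166.2,X); b=onx(bu,bv,X+.003); h=onx(bu,183.,X)
    print(X,"mark",(p*1000).round(1),"tip",(t*1000).round(1),"brass",(b*1000).round(1))
# foot corners at tool z ~ .1464-.014 (foot top) : near-edge at row 270/4+90
for (cu,cv_) in((117,285),(646,285)):
    o,dd=wray(cu/4+160,cv_/4+90); p=o+dd*((.1464-.014)-o[2])/dd[2]; print("foot corner",(p*1000).round(1))
# grip top depth: black region front edge crop (510) -> tool z of grip top = .1464-.180
for cu,cv_ in((280,520),(490,520)):
    o,dd=wray(cu/4+160,cv_/4+90); p=o+dd*((.1464-.140)-o[2])/dd[2]; print("grip base front",(p*1000).round(1))
E
```

```text
red 276.39266304347825 170.2413043478261 [270 168  14   4  30]
brass 255.20754716981133 174.96226415094338 53
0.01 mark [ 10.   19.8 124.6] tip [ 10.    0.5 140.3] brass [13.   0.1 97.1]
0.012 mark [ 12.   19.2 116.9] tip [ 12.    0.5 132.2] brass [15.   0.1 89.8]
0.014 mark [ 14.   18.7 109.2] tip [ 14.    0.5 124. ] brass [17.   0.1 82.6]
foot corner [ 17.2 -63.7 132.4]
foot corner [ 17.2  64.  132.4]
grip base front [ 12.3 -13.7   6.4]
grip base front [12.3 15.3  6.4]
```

>>> jog_arm --commands '[{"translation": [0, 0, -1], "dr": [0, 0, 0], "fingers": 0}, {"translation": [0, 0, -3.5], "dr": [0, 0, 0], "fingers": 0}, {"translation": [0, 0, -6.5], "dr": [0, 0, 0], "fingers": 0}, {"translation": [0, 0, -9.5], "dr": [0, 0, 0], "fingers": 0}, {"translation": [0, 0, -12.5], "dr": [0, 0, 0], "fingers": 0}, {"translation": [0, 0, -14], "dr": [0, 0, -0.05], "fingers": 0}, {"translation": [0, 0, -14], "dr": [0, 0, -0.15], "fingers": 0}, {"translation": [0, 0, -14], "dr": [0, 0, -0.25], "fingers": 0}, {"translation": [0, 0, -14], "dr": [0, 0, -0.35], "fingers": 0}, {"translation": [0, 0, -14], "dr": [0, 0, -0.45], "fingers": 0}, {"translation": [0, 0, -14], "dr": [0, 0, -0.5], "fingers": 0}, {"translation": [0, 0, -14], "dr": [0, 0, -0.5], "fingers": 0}]'

```text
t: 3.92
tool_pos: [0.5641, -0.2378, 0.2849]
tool_rot: [3.009, -0.902, -0.003]
force: [-0.3, 0.1, -5.3]
opening: 0.0294
```

```bash
python3 - <<'E'
from h import *
from scipy.optimize import least_squares
s=np.load("scene0.npz");t=np.load("top0.npz")
for nm,P,(r0,r1,c0,c1) in(("top",t["P"],(180,225,165,228)),("scene",s["P"],(220,290,180,245))):
    Q=P[r0:r1,c0:c1].reshape(-1,3); Q=Q[(Q[:,2]>.043)&(Q[:,2]<.075)]
    def res(p):
        ya=np.radians(p[0]); e=np.array([np.cos(ya),np.sin(ya)]); y=Q[:,:2]@e-p[1]
        z=np.where(abs(y)<.02,.02+p[2]+np.sqrt(np.maximum(.0016-y*y,1e-6)),.02+p[2]+.04*np.cos(np.pi/6)-(abs(y)-.02)*np.tan(np.pi/6))
        return Q[:,2]-z
    f=least_squares(res,[9.8,.548*.985+.194*.17,0],loss="soft_l1",f_scale=.003)
    ya=np.radians(f.x[0]);e=np.array([np.cos(ya),np.sin(ya)]);n=np.array([-e[1],e[0]]); l=Q[:,:2]@n
    lc=[(np.percentile(l,q)+np.percentile(l,100-q))/2 for q in(1,5)]; ext=np.percentile(l,99)-np.percentile(l,1)
    print(nm,f.x,"rms",np.std(res(f.x)),"centre",e*f.x[1]+n*lc[0],lc,ext)
go([.548,.194,.25],toolR(9.8)); print(ctrl.observe()["joints"].round(3))
E
```

```text
top [9.78398824e+00 5.73885348e-01 2.22759943e-03] rms 0.00334157107959704 centre [0.54881216 0.19451905] [np.float64(0.09842794553820566), np.float64(0.09840311957693887)] 0.12828069460846214
scene [9.99790070e+00 5.69563635e-01 6.00191638e-04] rms 0.003049127242037592 centre [0.54412938 0.19409557] [np.float64(0.09668061882836289), np.float64(0.0989292773195532)] 0.13009438943703114
t 3.92 at [ 0.5641 -0.2378  0.2849] F [-0.3  0.1 -5.3] open 0.0294
  trans cm [-25.09 -35.18   3.51] dr [-1.9000e-03  1.9000e-03 -2.3242e+00]
[ 0.262  0.377  0.071  1.528 -0.027  1.239 -1.816]
```

>>> jog_arm --commands '[{"translation": [-1, -1.5, 0], "dr": [0, 0, -0.1], "fingers": 0}, {"translation": [-2.3, -3.2, 0], "dr": [0, 0, -0.2], "fingers": 0}, {"translation": [-3.5, -4.9, 0], "dr": [0, 0, -0.3], "fingers": 0}, {"translation": [-4.7, -6.6, 0], "dr": [0, 0, -0.4], "fingers": 0}, {"translation": [-5.9, -8.3, 0], "dr": [0, 0, -0.5], "fingers": 0}, {"translation": [-7.1, -10, 0], "dr": [0, 0, -0.6], "fingers": 0}, {"translation": [-8.3, -11.7, 0], "dr": [0, 0, -0.7], "fingers": 0}, {"translation": [-9.5, -13.4, 0], "dr": [0, 0, -0.8], "fingers": 0}, {"translation": [-10.7, -15.1, 0], "dr": [0, 0, -0.9], "fingers": 0}, {"translation": [-11.9, -16.8, 0], "dr": [0, 0, -1.0], "fingers": 0}, {"translation": [-13.1, -18.5, 0], "dr": [0, 0, -1.1], "fingers": 0}, {"translation": [-14.3, -20.2, 0], "dr": [0, 0, -1.2], "fingers": 0}]'

```text
t: 4.92
tool_pos: [0.5565, 0.0102, 0.2851]
tool_rot: [2.993, 0.955, -0.002]
force: [0.1, -0.5, -5.3]
opening: 0.0296
```

```bash
python3 - <<'E'
from h import *
go([.548,.194,.25],toolR(9.8)); print(ctrl.observe()["joints"].round(3))
E
```

```text
t 4.92 at [0.5565 0.0102 0.2851] F [ 0.1 -0.5 -5.3] open 0.0296
  trans cm [  9.95 -15.47   3.5 ] dr [-1.0000e-03  1.1000e-03 -1.1241e+00]
[ 0.081  0.301 -0.256  1.644  0.081  1.208 -1.146]
```

>>> jog_arm --commands '[{"translation": [1, -1.6, 0], "dr": [0, 0, -0.1], "fingers": 0}, {"translation": [2, -3.2, 0], "dr": [0, 0, -0.2], "fingers": 0}, {"translation": [3, -4.8, 0], "dr": [0, 0, -0.3], "fingers": 0}, {"translation": [4, -6.3, 0], "dr": [0, 0, -0.4], "fingers": 0}, {"translation": [5, -7.8, 0], "dr": [0, 0, -0.5], "fingers": 0}, {"translation": [6, -9.3, 0], "dr": [0, 0, -0.6], "fingers": 0}, {"translation": [7, -10.8, 0], "dr": [0, 0, -0.7], "fingers": 0}, {"translation": [8, -12.3, 0], "dr": [0, 0, -0.8], "fingers": 0}, {"translation": [9, -13.8, 0], "dr": [0, 0, -0.9], "fingers": 0}, {"translation": [9.5, -15, 0], "dr": [0, 0, -1.0], "fingers": 0}, {"translation": [9.6, -15, 0], "dr": [0, 0, -1.08], "fingers": 0}, {"translation": [9.6, -15, 0], "dr": [0, 0, -1.08], "fingers": 0}]'

```text
t: 5.92
tool_pos: [0.5484, 0.1881, 0.2849]
tool_rot: [-2.074, -2.359, 0.002]
force: [0.2, -1.0, -4.5]
opening: 0.029
```

>>> jog_arm --commands '[{"translation": [0, 0, 0], "dr": [0, 0, 0], "fingers": 0}, {"translation": [0, 0, 0], "dr": [0, 0, 0], "fingers": 0}, {"translation": [0, 0, 0], "dr": [0, 0, 0], "fingers": 0}, {"translation": [0, 0, 0], "dr": [0, 0, 0], "fingers": 0}]'

```text
t: 6.25
tool_pos: [0.5492, 0.1868, 0.2853]
tool_rot: [2.082, 2.353, -0.001]
force: [0.1, 0.2, -4.4]
opening: 0.0294
```

```bash
python3 - <<'E'
from h import *
o=ctrl.observe();go([.548,.194,.285],toolR(9.85)); print(o["joints"].round(3))
im,d,P,K,T=cloud("top"); cv2.imwrite("pics/t1.png",im)
for lo,hi,l in((.26,.3,"housingtop"),):
    Q=P[150:260,130:260].reshape(-1,3);Q=Q[(Q[:,2]>.23)&(Q[:,2]<.275)][:,:2].astype(np.float32)*1000; print(len(Q),cv2.minAreaRect(Q) if len(Q)>5 else 0)
w,d=ctrl.read_camera("wrist"); np.savez("w3.npz",im=w,d=d);cv2.imwrite("pics/w3.png",w)
E
```

```text
t 6.25 at [0.5492 0.1868 0.2853] F [ 0.1  0.2 -4.4] open 0.0294
  trans cm [ 0.73 -0.03  0.03] dr [-0.0001  0.0005 -0.0498]
[-0.047  0.375 -0.519  1.573  0.193  1.245 -0.476]
1 0
```

View pics/w3.png

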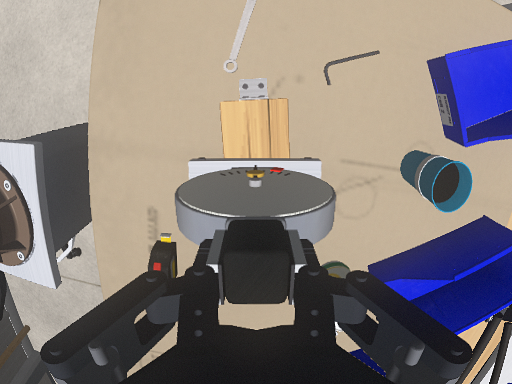

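The wrist view shows the gauge over the stud, which lies centred below it with its end corners at (221,101) and (290,98). I'll measure the stud edges from this view to check the centre and yaw.

```bash
python3 - <<'E'
from h import *
im=np.load("w3.npz")["im"]; o=ctrl.observe(); Rw=R.from_rotvec(o["tool_rot"])
hsv=cv2.cvtColor(im,cv2.COLOR_BGR2HSV); s=hsv[...,1].astype(float)
print("sat bg/stud",s[130,180:215].mean(),s[130,230:280].mean())
thr=(s[130,180:215].mean()+s[130,230:280].mean())/2
def w(u,v,z):
    a,d=wray(u,v); a=Rw.apply(a)+o["tool_pos"]; d=Rw.apply(d); return a+d*(z-a[2])/d[2]
L=[];Rr=[]
for v in range(106,154,2):
    c=np.nonzero(cv2.blur(s,(3,3))[v,205:310]>thr)[0]+205
    L.append(w(c[0]-.5,v,.041)[:2]);Rr.append(w(c[-1]+.5,v,.041)[:2])
L=np.array(L);Rr=np.array(Rr)
fl=np.polyfit(L[:,1],L[:,0],1);fr=np.polyfit(Rr[:,1],Rr[:,0],1)
print("edges x at y=.194",np.polyval(fl,.194),np.polyval(fr,.194),"yaw deg",-np.degrees(np.arctan(fl[0])),-np.degrees(np.arctan(fr[0])), "width",(np.polyval(fr,.194)-np.polyval(fl,.194))*np.cos(.17))
col=cv2.blur(s,(3,3))[85:130,235:285]; 
for u in(232,245,265,278):
    v=[r for r in range(92,115) if cv2.blur(s,(3,3))[r,u]>thr][0]; print(u,v,w(u,v,.045 if u in(232,278) else .055))
print("corners",w(221,101,.041),w(290,98,.041))
E
```

```text
sat bg/stud 55.94285714285714 108.44
edges x at y=.194 0.502785493166188 0.5928261847795678 yaw deg 10.295125838138025 10.373541624360533 width 0.08874273405614858
232 101 [0.50996882 0.25219368 0.045     ]
245 101 [0.52680966 0.25430302 0.055     ]
265 100 [0.55126551 0.25859459 0.055     ]
278 98 [0.56767781 0.26323881 0.045     ]
corners [0.49545356 0.25058407 0.041     ] [0.58336411 0.2654431  0.041     ]
```

>>> jog_arm --commands '[{"translation": [0.73, -0.06, 0], "dr": [0, 0, -0.052], "fingers": 0}, {"translation": [0.73, -0.06, 2.0], "dr": [0, 0, -0.052], "fingers": 0}, {"translation": [0.73, -0.06, 4.0], "dr": [0, 0, -0.052], "fingers": 0}, {"translation": [0.73, -0.06, 6.0], "dr": [0, 0, -0.052], "fingers": 0}, {"translation": [0.73, -0.06, 7.0], "dr": [0, 0, -0.052], "fingers": 0}, {"translation": [0.73, -0.06, 7.4], "dr": [0, 0, -0.052], "fingers": 0}, {"translation": [0.73, -0.06, 7.4], "dr": [0, 0, -0.052], "fingers": 0}, {"translation": [0.73, -0.06, 7.4], "dr": [0, 0, -0.052], "fingers": 0}, {"translation": [0.73, -0.06, 7.4], "dr": [0, 0, -0.052], "fingers": 0}]'

```text
t: 7.1
tool_pos: [0.5482, 0.195, 0.2125]
tool_rot: [2.016, 2.408, 0.003]
force: [-0.1, 0.6, -4.1]
opening: 0.0293
```

```bash
python3 - <<'E'
from h import *
go([.548,.194,.2064],toolR(10)); print(ctrl.observe()["torque"])
E
```

```text
t 7.1 at [0.5482 0.195  0.2125] F [-0.1  0.6 -4.1] open 0.0293
  trans cm [-0.1  -0.04  0.61] dr [ 0.0019 -0.0005  0.002 ]
[-0.04973365  0.01052926 -0.0417449 ]
```

>>> jog_arm --commands '[{"translation": [-0.1, -0.02, 0.2], "dr": [0.002, 0, 0.002], "fingers": 0}, {"translation": [-0.1, -0.02, 0.4], "dr": [0.002, 0, 0.002], "fingers": 0}, {"translation": [-0.1, -0.02, 0.55], "dr": [0.002, 0, 0.002], "fingers": 0}, {"translation": [-0.1, -0.02, 0.65], "dr": [0.002, 0, 0.002], "fingers": 0}, {"translation": [-0.1, -0.02, 0.65], "dr": [0.002, 0, 0.002], "fingers": 0}, {"translation": [-0.1, -0.02, 0.65], "dr": [0.002, 0, 0.002], "fingers": 0}]'

```text
t: 7.6
tool_pos: [0.5478, 0.1937, 0.2059]
tool_rot: [-2.019, -2.406, 0.001]
force: [-1.9, -0.4, 5.2]
opening: 0.0294
```

It's in contact at the crown height (force went from −4 to +5 N, TCP z 0.206 = 60 + 146 mm). Before rocking, I'll check level and centring.

>>> jog_arm --commands '[{"translation": [0, 0, 0], "dr": [0, 0, 0], "fingers": 0}, {"translation": [0, 0, 0], "dr": [0, 0, 0], "fingers": 0}, {"translation": [0, 0, 0], "dr": [0, 0, 0], "fingers": 0}, {"translation": [0, 0, 0], "dr": [0, 0, 0], "fingers": 0}, {"translation": [0, 0, 0], "dr": [0, 0, 0], "fingers": 0}, {"translation": [0, 0, 0], "dr": [0, 0, 0], "fingers": 0}, {"translation": [0, 0, 0], "dr": [0, 0, 0], "fingers": 0}, {"translation": [0, 0, 0], "dr": [0, 0, 0], "fingers": 0}]'

```text
t: 8.27
tool_pos: [0.5478, 0.1937, 0.2059]
tool_rot: [-2.019, -2.406, 0.001]
force: [-2.1, -1.6, 6.1]
opening: 0.0294
```

```bash
python3 - <<'E'
from h import *
go([.548,.194,.2064],toolR(10))
w,d=ctrl.read_camera("wrist"); np.savez("w4.npz",im=w,d=d); print("red",redmark(w),"brass",brass(w))
u,v,_=redmark(w); p=onx(u,v,.012)*1000; print("mark",p.round(1),"a",np.arctan2(p[1],p[2]-68.4))
im,d,P,K,T=cloud("scene")
a=cv2.resize(im[130:290,140:300],(600,600),interpolation=2); cv2.imwrite("pics/s4.png",a)
E
```

```text
t 8.27 at [0.5478 0.1937 0.2059] F [-2.1 -1.6  6.1] open 0.0294
  trans cm [ 0.02  0.02 -0.05] dr [-0.0007  0.0001  0.0001]
red (np.float64(275.4672922991996), np.float64(170.26662986475296), array([270, 168,  13,   4,  29], dtype=int32)) brass (np.float64(255.8423236514523), np.float64(132.99487429826704), 4097)
mark [ 12.   16.8 108.2] a 0.3987866160405591
```

View pics/s4.png

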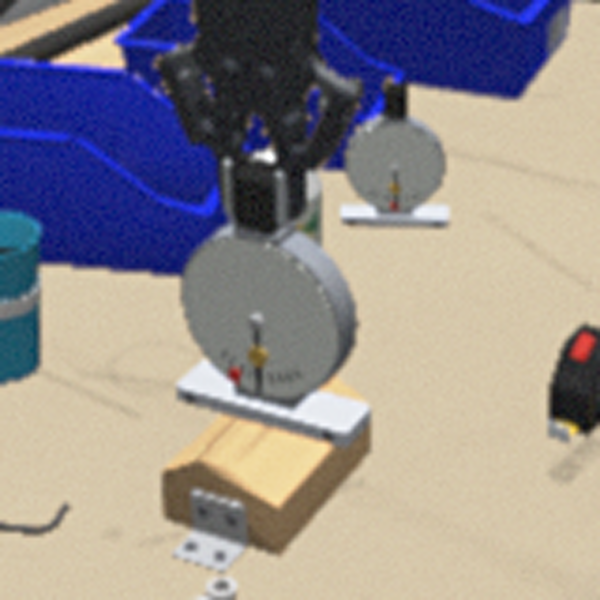

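The scene view shows the gauge level across the crown, with the pointer vertical and the red mark on its left (+y). Now rocking it.

>>> jog_arm --commands '[{"translation": [0, 0.73, 0.02], "dr": [0.05, 0, 0], "fingers": 0}, {"translation": [0, 1.46, 0.05], "dr": [0.1, 0, 0], "fingers": 0}, {"translation": [0, 2.19, 0.12], "dr": [0.15, 0, 0], "fingers": 0}, {"translation": [0, 2.91, 0.21], "dr": [0.2, 0, 0], "fingers": 0}, {"translation": [0, 3.63, 0.33], "dr": [0.25, 0, 0], "fingers": 0}, {"translation": [0, 4.35, 0.48], "dr": [0.3, 0, 0], "fingers": 0}, {"translation": [0, 4.92, 0.61], "dr": [0.34, 0, 0], "fingers": 0}, {"translation": [0, 4.92, 0.61], "dr": [0.34, 0, 0], "fingers": 0}, {"translation": [0, 4.92, 0.61], "dr": [0.34, 0, 0], "fingers": 0}, {"translation": [0, 4.92, 0.61], "dr": [0.34, 0, 0], "fingers": 0}, {"translation": [0, 4.92, 0.61], "dr": [0.34, 0, 0], "fingers": 0}, {"translation": [0, 4.92, 0.61], "dr": [0.34, 0, 0], "fingers": 0}]'

```text
t: 9.37
tool_pos: [0.5975, 0.2026, 0.1995]
tool_rot: [-1.864, -2.221, 0.378]
force: [6.6, 0.9, 4.6]
opening: 0.029
```

>>> jog_arm --commands '[{"translation": [0, 0, 0], "dr": [0, 0, 0], "fingers": 0}, {"translation": [0, 0, 0], "dr": [0, 0, 0], "fingers": 0}, {"translation": [0, 0, 0], "dr": [0, 0, 0], "fingers": 0}, {"translation": [0, 0, 0], "dr": [0, 0, 0], "fingers": 0}, {"translation": [0, 0, 0], "dr": [0, 0, 0], "fingers": 0}, {"translation": [0, 0, 0], "dr": [0, 0, 0], "fingers": 0}, {"translation": [0, 0, 0], "dr": [0, 0, 0], "fingers": 0}, {"translation": [0, 0, 0], "dr": [0, 0, 0], "fingers": 0}, {"translation": [0, 0, 0], "dr": [0, 0, 0], "fingers": 0}, {"translation": [0, 0, 0], "dr": [0, 0, 0], "fingers": 0}]'

```text
t: 10.2
tool_pos: [0.5974, 0.2025, 0.1995]
tool_rot: [-1.865, -2.221, 0.378]
force: [5.7, 1.4, 4.4]
opening: 0.0291
```

```bash
python3 - <<'E'
from h import *
o=ctrl.observe(); go([0,0,0],toolR(10)); z=R.from_rotvec(o["tool_rot"]).as_matrix()
print("lean",np.arccos(-z[2,2]),"tool y",z[:,1].round(3))
w=np.mean([ctrl.read_camera("wrist")[0].astype(float) for _ in range(4)],0).astype(np.uint8)
s=np.mean([ctrl.read_camera("scene")[0].astype(float) for _ in range(4)],0).astype(np.uint8)
np.savez("w5.npz",im=w,s=s)
a=cv2.resize(w[145:205,190:330],(700,300),interpolation=2)
b=cv2.resize(s[175:255,160:260],(375,300),interpolation=2); cv2.imwrite("pics/w5.png",np.vstack([a,np.hstack([b,np.zeros((300,325,3),np.uint8)])]))
E
```

```text
t 10.2 at [0.5974 0.2025 0.1995] F [5.7 1.4 4.4] open 0.0291
  trans cm [ -9.62 -52.21  39.48] dr [-0.3378 -0.0008 -0.0004]
lean 0.3377892396978909 tool y [ 0.929  0.164 -0.331]
```

View pics/w5.png

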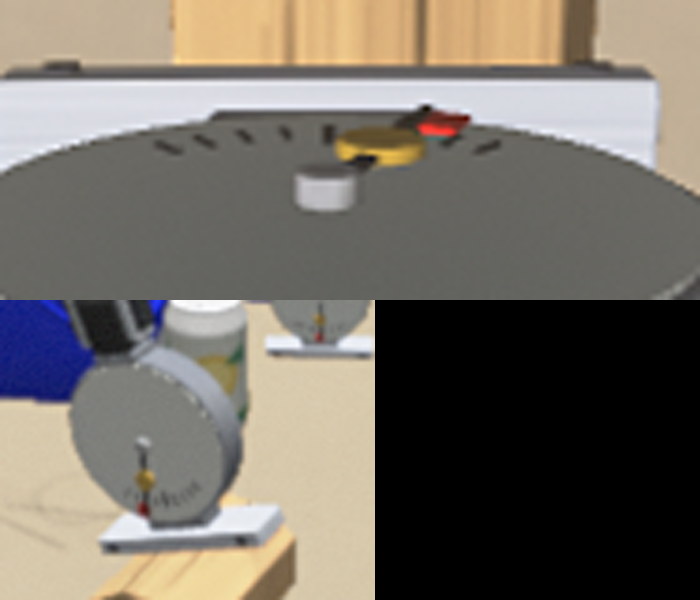

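The pointer is nearly on the mark at a lean of 0.338. I need a finer reading of the mark's face and the needle tip, so I'll take one enlarged crop of the level and tilted views together.

```bash
python3 - <<'E'
from h import *
A=[]
for f in("w2","w5"):
    im=np.load(f+".npz")["im"]; A.append(cv2.resize(im[160:180,246:296],(800,320),interpolation=cv2.INTER_CUBIC if f=="w5" else cv2.INTER_CUBIC)[:290])
cv2.imwrite("pics/z6.png",np.vstack(A))
E
```

```text
(no output)
```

View pics/z6.png

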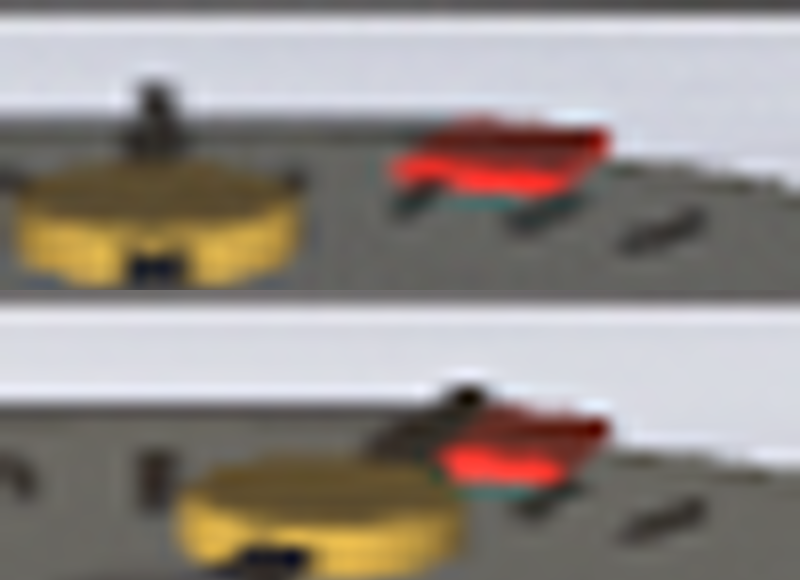

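```bash
python3 - <<'E'
from h import *
px=lambda x,y:(246+(x+.5)/16-.5,160+(y+.5)/16-.5)
zp=68.4
for X in(.0125,.0135,.0145,.0155):
    print(X)
    for l,c in(("iL",(400,160)),("iR",(572,180)),("oR",(608,138)),("oL",(448,122)),("C",(508,150))):
        p=onx(*px(*c),X)*1000; print("  ",l,p.round(1),"r",np.hypot(p[1],p[2]-zp).round(1),"a",np.arctan2(p[1],p[2]-zp).round(3), "asin52", np.arcsin(p[1]/52).round(3))
for l,c in(("tick0",(155,193)),("t20",(418,200)),("t30",(545,215)),("t40",(665,232))):
    p=onx(*px(*c),.012)*1000; print(l,p.round(1),np.arctan2(p[1],p[2]-zp).round(3))
# pointer tip tilted
for X in(.0145,.017,.02):
    p=onx(*px(466,395-290),X)*1000; q=onx(*px(155,88),X)*1000; print("tip",X,p.round(1),np.arctan2(p[1],p[2]-zp).round(3),"level tip",q.round(1))
E
```

```text
0.0125
   iL [ 12.5  12.2 108.8] r 42.2 a 0.293 asin52 0.237
   iR [ 12.5  21.3 104.5] r 41.9 a 0.533 asin52 0.422
   oR [ 12.5  24.1 113.9] r 51.4 a 0.487 asin52 0.481
   oL [ 12.5  15.3 117.4] r 51.4 a 0.303 asin52 0.299
   C [ 12.5  18.3 111.1] r 46.4 a 0.405 asin52 0.359
0.0135
   iL [ 13.5  12.  104.9] r 38.4 a 0.318 asin52 0.233
   iR [ 13.5  21.  100.7] r 38.5 a 0.576 asin52 0.415
   oR [ 13.5  23.7 109.9] r 47.8 a 0.519 asin52 0.473
   oL [ 13.5  15.1 113.4] r 47.5 a 0.323 asin52 0.294
   C [ 13.5  18.  107.1] r 42.7 a 0.435 asin52 0.353
0.0145
   iL [ 14.5  11.8 101. ] r 34.6 a 0.348 asin52 0.229
   iR [14.5 20.6 96.9] r 35.1 a 0.627 asin52 0.408
   oR [ 14.5  23.3 105.9] r 44.2 a 0.556 asin52 0.465
   oL [ 14.5  14.8 109.4] r 43.6 a 0.347 asin52 0.289
   C [ 14.5  17.7 103.2] r 39.0 a 0.471 asin52 0.347
0.0155
   iL [15.5 11.6 97. ] r 30.9 a 0.385 asin52 0.225
   iR [15.5 20.3 93. ] r 31.9 a 0.689 asin52 0.401
   oR [ 15.5  22.9 101.9] r 40.6 a 0.6 asin52 0.457
   oL [ 15.5  14.6 105.3] r 39.7 a 0.376 asin52 0.284
   C [15.5 17.4 99.2] r 35.4 a 0.514 asin52 0.341
tick0 [ 12.   -1.2 103.5] -0.034
t20 [ 12.   12.8 102.1] 0.364
t30 [12.  19.4 99.1] 0.564
t40 [12.  25.5 95.7] 0.75
tip 0.0145 [ 14.5  16.1 113.3] 0.343 level tip [ 14.5  -1.2 117.2]
tip 0.017 [ 17.   15.4 103.1] 0.418 level tip [ 17.   -1.2 106.8]
tip 0.02 [20.  14.6 90.8] 0.578 level tip [20.  -1.2 94.3]
```

Using the ticks (10° apart) and the level needle as references, the mark is at about 0.39 rad (separate estimates 0.389–0.393). The gauge hasn't slipped in the jaws, since tick 0 is at the same pixel in both views. I'll rock it 0.052 further.

>>> jog_arm --commands '[{"translation": [0, 0.4, -0.02], "dr": [0.026, 0, 0], "fingers": 0}, {"translation": [0, 0.77, -0.05], "dr": [0.052, 0, 0], "fingers": 0}, {"translation": [0, 0.77, -0.05], "dr": [0.052, 0, 0], "fingers": 0}, {"translation": [0, 0.77, -0.05], "dr": [0.052, 0, 0], "fingers": 0}, {"translation": [0, 0.77, -0.05], "dr": [0.052, 0, 0], "fingers": 0}, {"translation": [0, 0.77, -0.05], "dr": [0.052, 0, 0], "fingers": 0}, {"translation": [0, 0.77, -0.05], "dr": [0.052, 0, 0], "fingers": 0}, {"translation": [0, 0.77, -0.05], "dr": [0.052, 0, 0], "fingers": 0}, {"translation": [0, 0.77, -0.05], "dr": [0.052, 0, 0], "fingers": 0}, {"translation": [0, 0.77, -0.05], "dr": [0.052, 0, 0], "fingers": 0}, {"translation": [0, 0.77, -0.05], "dr": [0.052, 0, 0], "fingers": 0}, {"translation": [0, 0.77, -0.05], "dr": [0.052, 0, 0], "fingers": 0}]'

```text
t: 11.6
tool_pos: [0.6038, 0.2039, 0.1979]
tool_rot: [-1.837, -2.189, 0.433]
force: [3.6, -0.0, 9.2]
opening: 0.0293
```

>>> jog_arm --commands '[{"translation": [0, 0, 0], "dr": [0, 0, 0], "fingers": 0}, {"translation": [0, 0, 0], "dr": [0, 0, 0], "fingers": 0}, {"translation": [0, 0, 0], "dr": [0, 0, 0], "fingers": 0}, {"translation": [0, 0, 0], "dr": [0, 0, 0], "fingers": 0}, {"translation": [0, 0, 0], "dr": [0, 0, 0], "fingers": 0}, {"translation": [0, 0, 0], "dr": [0, 0, 0], "fingers": 0}]'

```text
t: 12.1
tool_pos: [0.6038, 0.2039, 0.1979]
tool_rot: [-1.837, -2.189, 0.433]
force: [2.5, 0.5, 9.0]
opening: 0.0293
```

```bash
python3 - <<'E'
from h import *
o=ctrl.observe(); z=R.from_rotvec(o["tool_rot"]).as_matrix()
print(o["t"],o["force"],"lean",np.arccos(-z[2,2]),"foot pt",(o["tool_pos"]+z[:,2]*.146).round(4), "yaw",np.degrees(np.arctan2(z[1,1],z[0,1])))
a=.39;e=np.array([np.cos(np.radians(10)),np.sin(np.radians(10))]); print("expected foot", np.r_[[.548,.194]+e*.04*(np.sin(a)-a*np.cos(a)),.02+.04*(np.cos(a)+a*np.sin(a))].round(4))
w=np.mean([ctrl.read_camera("wrist")[0].astype(float) for _ in range(4)],0).astype(np.uint8)
s=np.mean([ctrl.read_camera("scene")[0].astype(float) for _ in range(4)],0).astype(np.uint8)
A=cv2.resize(w[160:180,246:296],(800,320),interpolation=2)[:290]
B=cv2.resize(s[170:262,160:260],(330,304),interpolation=2); cv2.imwrite("pics/z7.png",np.vstack([A,np.hstack([B,np.zeros((304,470,3),np.uint8)])]))
E
```

```text
12.1 [2.51534401 0.5014956  9.03081863] lean 0.3916827887281325 foot pt [0.5489 0.1944 0.0629] yaw 10.021583934411186
expected foot [0.5488 0.1941 0.0629]
```

View pics/z7.png

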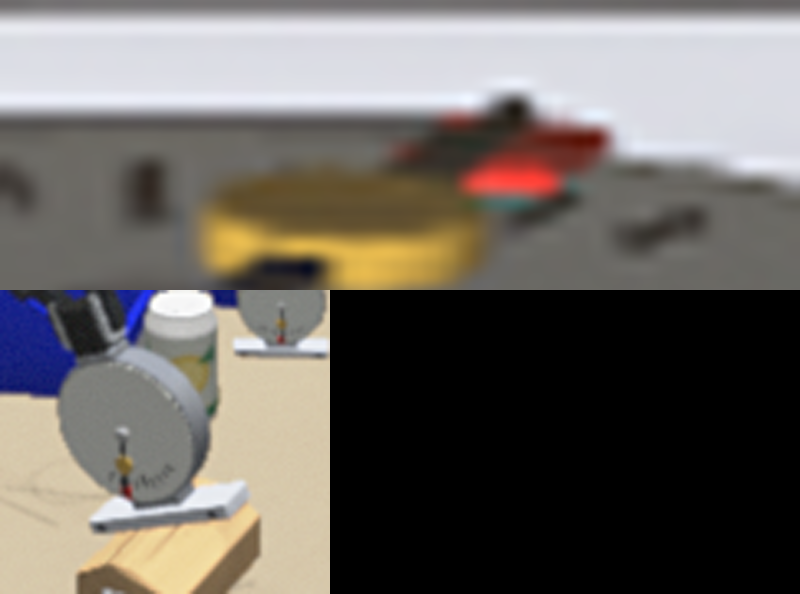

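The needle tip is at column 510 and the mark's centre at about 508, with red showing on both sides of the needle. The foot is on the crown (about 13 N contact) where a pure roll would put it. Handing in.

```bash
python3 -c "
from plant import ctrl
print(ctrl.sign_off())"
```

```text
the job is handed in; nothing more can be done
None
```

The gauge is on the crown with its pointer resting on the red mark, and the arm is still holding it there. I handed the job in at about 12.5 s of the 45 s allowed.

I picked up the larger gauge by its grip and turned it about 162° so the dial faced the scene camera. I then set it level and square across the middle of the crown, and rocked it over without sliding.

**Last checks:**
- **Angle:** the tool leans 0.392 rad. I estimated the mark at 0.389–0.393 rad from the wrist view, with the needle tip about 2 pixels from the mark's centre in a 16× enlarged crop.
- **Position:** the foot is within 0.3 mm of where a pure roll on the crown should put it. Yaw is 10.0°, the same as the stud.
- **Contact:** the foot presses on the crown with about 13 N, and the grip opening hasn't changed.

**Disagreements:**
- **Mark angle:** my first estimate was about 0.375 rad. It was biased by the lit end of the mark, so I corrected it using the dial ticks.
- **Stud position:** the scene camera put the stud about 4 mm off from the top and wrist views. I used the top and wrist values.
- **Gauge in the jaws:** tick 0 moved about 0.3 pixel in the last view, so the gauge may have turned very slightly in the jaws.

I kept clear of the tape measure, can, glue bottle and small spanner, but took no separate measurement afterwards to confirm they hadn't moved.

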